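# Load spacer collars on the ball-lock arbor, thickest first

### The arm

A 6-joint arm with a two-finger parallel gripper is mounted at the origin on the work surface; the furniture and walls round the work are solid. World frame = base frame: x ahead of the robot, y to its left, z up, the work surface at z = 0. Lengths are in mm, angles in rad, forces in N, time in s.
With the tool pointing down it reaches from about 275 to 1000 mm from the base axis. Payload 8.4 kg.
Tool frame: the origin (TCP) lies between the finger pads; the fingertips stand 11 mm ahead of it and the grasp point (between the pads) lies 8 mm behind it; z points along the fingers, y is the direction in which the jaws open and shut (so a half turn about z gives the same grasp; the last joint's range is limited). The gripper opens to 85 mm and grips with 20 to 120 N. Pads are 22 mm wide; open, the fingers measure 114 mm over their backs; the gripper's body (76 mm by 85 mm) begins 54 mm behind the grasp point. The pads swing forward as they close: fully open they stand 13 mm farther back than shut.
Start: joints at [1.326, 0.353, 1.633, -0, 1.155, -0.002], TCP at [150.262, 606.671, 242.281] pointing down, gripper open.
Joint ranges: [-2.63, 2.63], [-0.92, 2.1], [0.06, 2.66], [-1.3, 4.44], [0, 2.69], [-3.02, 3.02]. Speed limits (rad/s): [2.22, 2.22, 2.79, 3.14, 3.14, 3.14].

### API

Orientations are given as [roll, pitch, yaw] about the fixed x, y, z axes, in that order (R = Rz(yaw) Ry(pitch) Rx(roll)).
In Python, from rig import r, eyes gives the robot as it stands. The module is installed in compiled form; this text tells all that it offers.
- The arm moves only by the tool servo_tool, never from a script. Its argument "rows" is a list of rows, each a list of 3 entries, a list of its own where there are three numbers: the shift along the world's x, y, z in cm, then the turn about the world's z in rad, then the finger opening in cm, from 0 to 8.54. A call has 1 to 5 rows; each row shifts and turns the commanded pose from where the row before left it; what a row does not reach is not made up. A row lasts 1/12 s, in which the tool goes at most 41.7 mm and 7.16 degrees, less where a joint would pass 70% of its speed; a pose out of reach is approached as far as the arm can. A call is refused whole if a number of a shift passes 4.17 or a number of a turn 0.125, either way. A call with a gripper value outside its range is refused whole. The fingers move at their own pace and stop on an object; "squeeze" is the grip in N (left out, the last holds). Time passes only in rows, so rows that do not move let the fingers close. It gives the time, the measured TCP pose, the force and the opening at its end, in the units of the state.
- r.sense(): the state, without advancing time (a new reading comes with each control period).
- eyes.grab_frame(name): name is "side" or "top"; returns a dict with "frame" (420x560x3 uint8, red, green, blue), "depth" (420x560 float32, mm along the optical axis (not along the pixel's ray), 0 where there is no reading), "vertical_fov" (degrees; the focal length in pixels is half the picture's height over the tangent of half this angle, whatever the lens; pixels are square), "cx", "cy" (the principal point, pixels), "camera_from_world" (4x4, takes a point from world to camera coordinates). Camera axes: x right, y down, z forward; pixel columns grow to the right and rows downward; lengths in mm; the calibration is good to about 2 mm. A picture is of the moment at which its call begins.
- r.sign_off(): hands the job in, once; it reports no verdict.
The state is a dict: "clock": time; "qpos": joint angles; "qvel": joint speeds; "joint_efforts": joint torques, N m; "eef_pos": TCP position; "tcp_rot": TCP orientation; "contact_force": force on the tool from outside, world axes, zero at the start; "wrist_torque": the same for the moment, N m; "opening": opening from 0.0 (shut) to 1.0 (fully open).
Only numpy, scipy, OpenCV 4.12 (cv2) and the standard library are available. Lean on these libraries where they do the work, as an engineer would, in place of code of your own. Each camera call takes 0.05 s, during which the arm holds its last target.

### The job

Load the three aluminium spacer collars on the upright steel arbor, thickest at the bottom, then the middle one, then the thinnest: feel for the arbor gently, press each collar down past the sprung balls until it sits fully home, flat on the shoulder or on the collar below, before you load the next, and let go. Never lean hard on the arbor or its foot plate, and leave the offcuts lying near by where they are.

Things in the scene. Friction and masses are not known exactly. Their poses are not given: they have to be found in the camera images.
- foot_plate: Dark steel foot plate, 126 mm (its x) by 80 mm (its y) by 10 mm thick, bolted flat to the bench; four bolt heads near its corners, tops 16 mm above the bench. The origin is the centre of its underside, z up. A slot along its x holds the upright steel arbor. More than 40 N on the plate or arbor is a failure.
- slot_center (a point): Centre of the plate's slot, 10 mm above the bench, axes as the plate's. The arbor is clamped in the slot: its shaft axis is upright and stands anywhere from -24 to +24 mm along this x from this point, and at 0 along y. The offset differs every time and is not reported: find it by touch or by eye. The clamp slips only beyond 60 N.
- shoulder_level (a point): Point over the plate's centre (not on the arbor's axis) at the height of the arbor's shoulder, 24 mm above the bench. The shoulder is round, 40 mm diameter, and carries the shaft: 20 mm diameter, top 82 mm above the bench, its last 2 mm tapering to 17 mm. Home heights of collar centres above the bench: thick 34, middle 51.5, thin 64 mm.
- ball_level (a point): Point over the plate's centre (not on the arbor's axis) at the height of two brass sprung balls, 73.5 mm above the bench. They stand out 2 mm from the shaft on its +y and -y sides (plate axes). A collar's lower face stops on them about 77 mm above the bench and needs a push of steady 5 to 10 N to slide past; below them it is free.
- thick_collar_center (a point): Plain turned aluminium ring with flat faces, the thickest of three: 20 mm thick, 46 mm outside diameter, 22.4 mm through bore; it lies flat on the bench. Weighs about 70 g. The point is the ring's centre, half-way up, on the bore axis; z is the bore axis. Both faces are alike.
- middle_collar_center (a point): Plain turned aluminium ring with flat faces, the middle one of three: 15 mm thick, 46 mm outside diameter, 22.4 mm through bore; it lies flat on the bench. Weighs about 53 g. The point is the ring's centre, half-way up, on the bore axis; z is the bore axis. Both faces are alike.
- thin_collar_center (a point): Plain turned aluminium ring with flat faces, the thinnest of three: 10 mm thick, 46 mm outside diameter, 22.4 mm through bore; it lies flat on the bench. Weighs about 35 g. The point is the ring's centre, half-way up, on the bore axis; z is the bore axis. Both faces are alike.
- thick_collar: The same ring, thick collar; origin at the centre of its lower face.
- middle_collar: The same ring, middle collar; origin at the centre of its lower face.
- thin_collar: The same ring, thin collar; origin at the centre of its lower face.
- brown_offcut_center (a point): Reddish-brown block of wood, a bystander 66 x 90 x 20 mm, lying loose on the bench; the point is its centre.
- grey_offcut_center (a point): Grey-brown block of wood, a bystander 50 x 120 x 26 mm, lying loose on the bench; the point is its centre.
Not all that is in view belongs to the job. What is shaped like the middle_collar but orange is not meant. Leave any green look-alike of the thick_collar alone.

How it is judged (in metres and radians):
On the way, in this order (a step that is already met when the one before it is completed fails the run):
1. the thickest collar is home on the arbor's shoulder (z of thick_collar_center in the frame of foot_plate between 0.0315 and 0.0365 m and x of thick_collar_center in the frame of foot_plate between -0.028 and 0.028 m and y of thick_collar_center in the frame of foot_plate between -0.005 and 0.005 m and angle between the z axis of thick_collar_center and the z axis of foot_plate, either way round below 0.08 rad), for 0.1 s.
2. the middle collar is home on the thickest one (all of step 1 and z of middle_collar_center in the frame of foot_plate between 0.049 and 0.054 m and x of middle_collar_center in the frame of foot_plate between -0.028 and 0.028 m and y of middle_collar_center in the frame of foot_plate between -0.005 and 0.005 m and angle between the z axis of middle_collar_center and the z axis of foot_plate, either way round below 0.08 rad and horizontal distance between middle_collar_center and thick_collar_center below 0.004 m), for 0.1 s.
3. the thinnest collar is home on the middle one (all of step 2 and z of thin_collar_center in the frame of foot_plate between 0.0615 and 0.0665 m and x of thin_collar_center in the frame of foot_plate between -0.028 and 0.028 m and y of thin_collar_center in the frame of foot_plate between -0.005 and 0.005 m and angle between the z axis of thin_collar_center and the z axis of foot_plate, either way round below 0.08 rad and horizontal distance between thin_collar_center and middle_collar_center below 0.004 m), for 0.1 s.
At the end, for the whole second after the job is handed in: All three collars threaded on the arbor and at rest, thickest lowest, thinnest on top: centres within 2.5 mm of 34, 51.5 and 64 mm above the bench, level within 0.08 rad, within 4 mm of one another from above, within 5 mm of the plate's x line and 28 mm of its centre (all of step 3 and linear speed of each of thick_collar, middle_collar, thin_collar below 0.02 m/s); the robot touches nothing.
It fails at once if a collar or the robot presses on the arbor or foot plate with more than 40 N (contact force between foot_plate and anything else above 40 N).
It fails at once if an offcut is moved more than 30 mm (distance of any of brown_offcut_center, grey_offcut_center from where it was at the start of the episode above 0.03 m).
It also fails if it takes over 72 s, if anything falls off the work surface, if the arm or the gripper's body presses on something with over 40 N, if the wrist force passes 120 N, or if a joint passes its speed limit or range.

## Working session

There is one attempt and no reset: what is moved stays moved. The work goes in short steps, Python scripts to look and compute and a tool call to move; the robot and the scene stay as the last step left them, time stands still between calls to the robot, and variables do not carry over. Pictures are saved under pics/ and viewed, and the job is handed in when it is done.

Besides the shell and the picture viewer there is one more tool, called after "Call:" by a JSON object that holds its "api" and its "payload", one argument or row to a line. servo_tool: Moves the arm, as the interface text tells. Its arguments: {"type":"object","properties":{"rows":{"type":"array"},"squeeze":{"type":"number"}},"required":["rows"]}

```bash
mkdir -p pics; cat > h.py <<'E'
import numpy as np, cv2
from rig import r, eyes
def grab(n):
    g=eyes.grab_frame(n); h=g['frame'].shape[0]
    g['f']=h/2/np.tan(np.radians(g['vertical_fov'])/2); return g
def ray(g,u,v,z):
    T=np.array(g['camera_from_world']);R=T[:3,:3];c=-R.T@T[:3,3]
    d=R.T@np.array([(u-g['cx'])/g['f'],(v-g['cy'])/g['f'],1]);return c+d*(z-c[2])/d[2]
def proj(g,p):
    T=np.array(g['camera_from_world']);q=T[:3,:3]@np.array(p)+T[:3,3];return q[0]/q[2]*g['f']+g['cx'],q[1]/q[2]*g['f']+g['cy']
E
python3 - <<'E'
from h import *
print(r.sense())
for n in ('top','side'):
    g=grab(n); cv2.imwrite(f'pics/{n}0.png',cv2.resize(g['frame'][:,:,::-1],(800,600)))
    T=np.array(g['camera_from_world']);print(n,g['f'],g['cx'],g['cy'],-T[:3,:3].T@T[:3,3],T[:3,:3].tolist())
    np.save(n+'0.npy',g,allow_pickle=True)
E
```

```text
{'clock': 0.0, 'qpos': array([ 1.32563563e+00,  3.53639356e-01,  1.63416280e+00,  4.13188141e-05,
        1.15517724e+00, -2.41175037e-03]), 'qvel': array([-1.98195148e-03, -7.97493119e-04, -4.12262309e-05, -3.36001458e-04,
        3.70174254e-04,  5.35858731e-04]), 'joint_efforts': array([-1.15143819e-03, -6.05261636e+01, -3.42062902e+01,  2.04603566e-05,
        9.59168945e-03, -4.91285391e-05]), 'eef_pos': array([150.11339138, 606.22119647, 241.5548906 ]), 'tcp_rot': array([-3.14020601e+00, -4.11223882e-05,  2.89882697e+00]), 'contact_force': array([ 0.15410209, -0.60471263, -0.53447598]), 'wrist_torque': array([ 0.01832844, -0.00950319,  0.03006689]), 'opening': 0.9998179286995034}
top 471.2503673070893 281.6608786958366 209.2062321044583 [ 474.38337124  -10.24808371 1063.16101126] [[0.026848680786651896, -0.9996377405886064, -0.0018804071161310654], [-0.9957388588748346, -0.026577853819890543, -0.08830482780103656], [0.08822286136063971, 0.004243262569586752, -0.9960917234151214]]
side 443.8521119646988 270.41838936474284 214.5756750935661 [ 362.23172031 -692.05287591  693.15276748] [[0.9622772134784512, -0.2719900539281255, 0.006631363684970097], [-0.1769279497372119, -0.6440999744123035, -0.7441987124174944], [0.20668590910348372, 0.7149521896786143, -0.6679253711694303]]
```

View pics/top0.png

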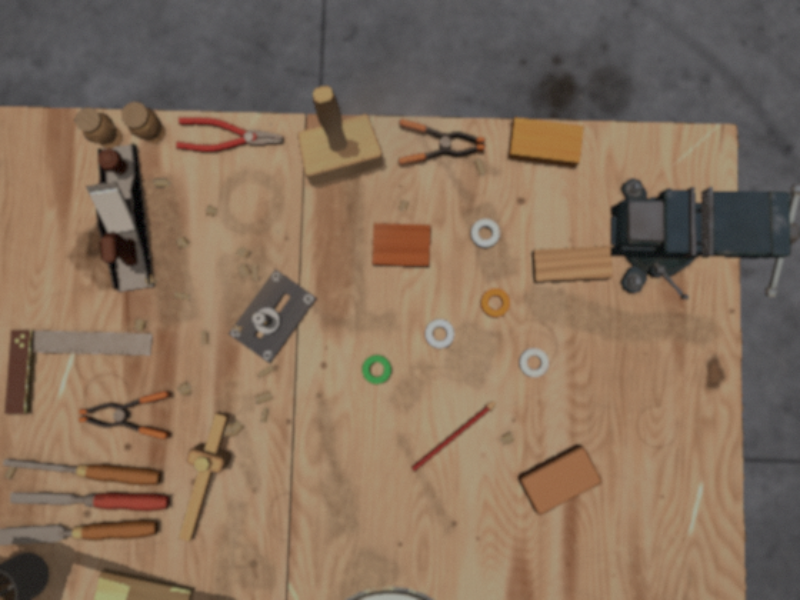

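View pics/side0.png

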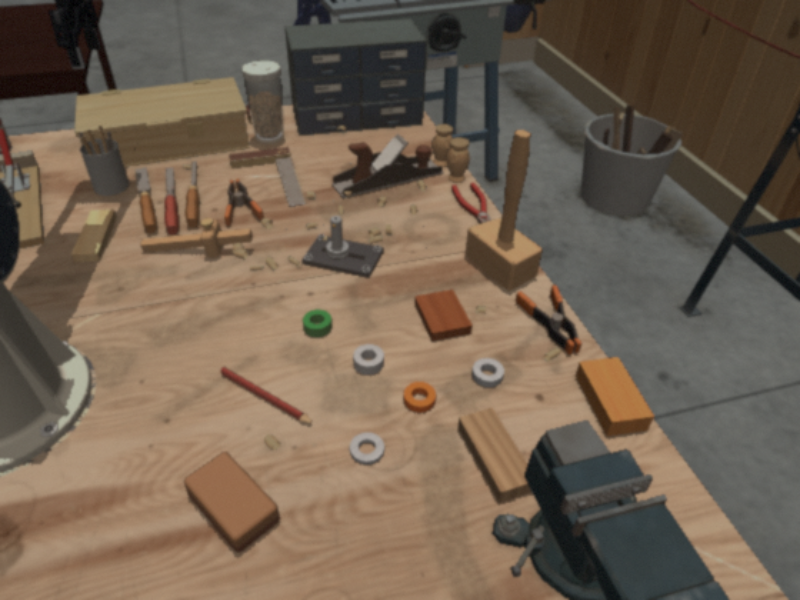

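The top view (800x600 scale) shows three grey rings at (485,233), (439,334) and (534,362). There is also an orange ring at (495,302), a green ring at (377,369), and the plate with the arbor at (272,317). In the side view the grey rings are at (487,372), (368,359) and (367,448). Next I'll measure their thickness and positions.

```bash
python3 - <<'E'
from h import *
G={n:np.load(n+'0.npy',allow_pickle=True).item() for n in('top','side')}
for n,pts in dict(top=[(485,233),(439,334),(534,362)],side=[(487,372),(368,359),(367,448)]).items():
    g=G[n]; im=g['frame'].astype(int); hsv=cv2.cvtColor(g['frame'],cv2.COLOR_RGB2HSV)
    for p in pts:
        u,v=int(p[0]*.7),int(p[1]*.7)
        m=np.zeros(im.shape[:2],np.uint8); s=slice(v-22,v+23),slice(u-22,u+23)
        m[s]=(hsv[s][:,:,1]<55)*255
        c=max(cv2.findContours(m,cv2.RETR_EXTERNAL,cv2.CHAIN_APPROX_NONE)[0],key=cv2.contourArea)
        e=cv2.fitEllipse(c); 
        mm=np.zeros_like(m);cv2.drawContours(mm,[c],-1,255,-1);mm&=m
        mm=cv2.erode(mm,np.ones((3,3)))
        T=np.array(g['camera_from_world']);ys,xs=np.nonzero(mm);d=g['depth'][ys,xs]
        P=np.stack([(xs-g['cx'])/g['f']*d,(ys-g['cy'])/g['f']*d,d]);W=T[:3,:3].T@(P-T[:3,3:])
        print(n,p,e,'z pct',np.percentile(W[2],[10,50,75,90]),'xy@0',ray(g,*e[0],0)[:2],'@15',ray(g,*e[0],15)[:2])
g=G['top']
cv2.imwrite('pics/c1.png',cv2.resize(g['frame'][160:260,160:240,::-1],None,fx=6,fy=6,interpolation=2))
g=G['side']
cv2.imwrite('pics/c2.png',np.hstack([cv2.resize(g['frame'][140:200,200:280,::-1],None,fx=5,fy=5,interpolation=2),cv2.resize(g['frame'][220:330,220:370,::-1],(400,300),interpolation=2)]))
E
```

```text
top (485, 233) ((339.3603515625, 162.67686462402344), (19.804454803466797, 19.983888626098633), 30.00626564025879) z pct [12.0308951  14.45373126 15.86899863 17.11971171] xy@0 [ 678.73166782 -134.61395298] @15 [ 675.84854437 -132.85929116]
top (439, 334) ((307.38897705078125, 233.09622192382812), (19.85098648071289, 20.43467903137207), 164.0092315673828) z pct [17.01269249 19.59990141 21.01425465 22.03916585] xy@0 [516.04174383 -65.1550976 ] @15 [515.45399128 -64.38042171]
top (534, 362) ((373.3907165527344, 253.40809631347656), (19.600868225097656, 19.93413543701172), 113.2995376586914) z pct [ 6.78680789  9.25956883 10.44691885 11.60970774] xy@0 [ 474.43808516 -214.2914027 ] @15 [ 474.43731321 -211.41258213]
side (487, 372) ((341.23992919921875, 260.243408203125), (19.796085357666016, 21.9177188873291), 101.17610168457031) z pct [ 7.22675766 13.65713687 14.8258682  15.52521526] xy@0 [ 681.1217572  -127.71102791] @15 [ 674.2208967  -139.92352725]
side (368, 359) ((257.50830078125, 250.89743041992188), (20.776098251342773, 21.428112030029297), 65.69573211669922) z pct [ 7.9530123  18.38430311 19.60325124 20.56197545] xy@0 [518.37080242 -54.86770004] @15 [514.99191347 -68.6565473 ]
side (367, 448) ((256.4689025878906, 313.35418701171875), (21.541244506835938, 23.688905715942383), 86.977294921875) z pct [ 7.62457751  9.42504649 10.19739595 10.94503842] xy@0 [ 476.18527888 -209.73135462] @15 [ 473.71929525 -220.16891349]
```

View pics/c1.png

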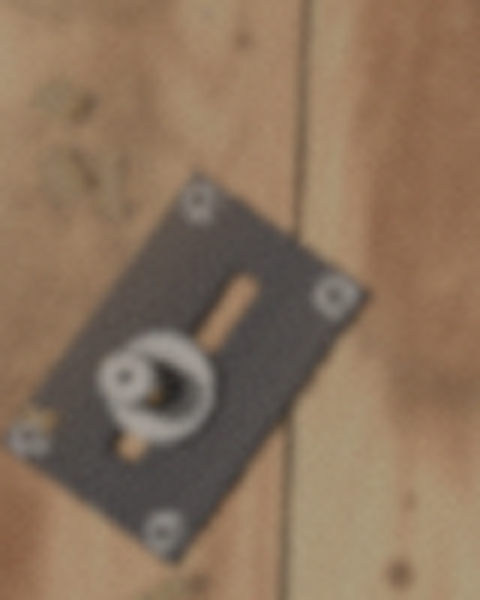

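View pics/c2.png

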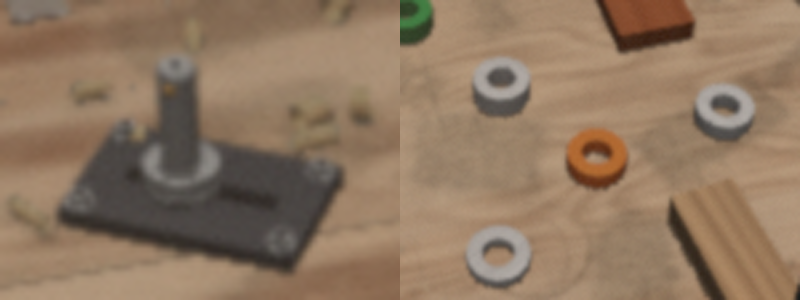

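Going by the depth data, the ring at (439,334) is 20 mm thick, so it is the thick collar. The ring at (485,233) is 15 mm, so it is the middle one, and the ring at (534,362) is 10 mm, so it is the thin one. The enlarged crop agrees: all three are grey aluminium, and the orange and green rings are separate. Next I'll locate the plate and arbor.

```bash
python3 - <<'E'
from h import *
G={n:np.load(n+'0.npy',allow_pickle=True).item() for n in('top','side')}
def lit(n,box):
    g=G[n];x0,x1,y0,y1=box
    return g
g=G['top'];gr=cv2.cvtColor(g['frame'],cv2.COLOR_RGB2GRAY);hsv=cv2.cvtColor(g['frame'],cv2.COLOR_RGB2HSV)
# plate: dark
m=np.zeros_like(gr);m[180:260,155:225]=((gr[180:260,155:225]<105)&(hsv[180:260,155:225,1]<60))*255
m=cv2.morphologyEx(m,cv2.MORPH_CLOSE,np.ones((15,15)))
c=max(cv2.findContours(m,0,1)[0],key=cv2.contourArea);rc=cv2.minAreaRect(c);print(rc)
b=[ray(g,*p,10)[:2] for p in cv2.boxPoints(rc)];print(np.round(b,1),'c',np.mean(b,0))
for i in range(4):
    d=b[(i+1)%4]-b[i];print(np.hypot(*d),np.degrees(np.arctan2(d[1],d[0])))
# bolts from crop px
bp=np.array([(200,203),(335,296),(29,438),(163,532)])/6+[160,160]-.5
B=np.array([ray(g,*p,16)[:2] for p in bp]);print('bolts',B.round(1),B.mean(0), np.degrees(np.arctan2(*(B[0]-B[2])[::-1])),np.degrees(np.arctan2(*(B[1]-B[3])[::-1])))
print('arbor top',ray(g,125/6+159.5,377/6+159.5,82),'shoulder',ray(g,160/6+159.5,387/6+159.5,24))
s=G['side'];print('arbor side',ray(s,175/5+199.5,68/5+139.5,82),'should',ray(s,180/5+199.5,167/5+139.5,24))
def tri(a,b):
    A=[];y=[]
    for g,(u,v) in((g,a),(s,b)):
        T=np.array(g['camera_from_world'])[:3];K=np.array([[g['f'],0,g['cx']],[0,g['f'],g['cy']],[0,0,1]]);P=K@T
        A+=[u*P[2]-P[0],v*P[2]-P[1]]
    A=np.array(A);return np.linalg.lstsq(A[:,:3],-A[:,3],rcond=None)[0]
P=[]
g=G['top']
print('tri top',tri((125/6+159.5,377/6+159.5),(175/5+199.5,68/5+139.5)))
E
```

```text
((190.57632446289062, 221.00360107421875), (34.74451446533203, 55.675960540771484), 36.38435363769531)
[[506.8 264.4]
 [609.6 195. ]
 [564.7 130.2]
 [462.7 199.9]] c [535.96120231 197.35252809]
124.071161173139 -34.021142399421095
78.84316733052874 -124.72534037346269
123.57386218243475 145.67788425478975
78.18949752762465 55.63444888428875
bolts [[597.5 193.9]
 [564.  142.2]
 [508.2 253.4]
 [474.9 202.3]] [536.15367336 197.95553041] -33.69796940077457 -33.97935091091941
arbor top [528.16498555 204.47801993  82.        ] shoulder [528.00586132 204.1189539   24.        ]
arbor side [527.96211562 200.99647127  82.        ] should [527.23102668 198.73594748  24.        ]Traceback (most recent call last):
  File "<stdin>", line 27, in <module>
  File "<stdin>", line 21, in tri
UnboundLocalError: cannot access local variable 'g' where it is not associated with a value
```

Call:
{"api": "servo_tool", "payload": {
  "rows": [
    [[1.83, -3.35, 0], 0, 8.54],
    [[1.83, -3.35, 0], 0, 8.54],
    [[1.83, -3.35, 0], 0, 8.54],
    [[1.83, -3.35, 0], 0, 8.54],
    [[1.83, -3.35, 0], 0, 8.54]
  ],
  "squeeze": 40
}}

```text
clock: 0.52
eef_pos: [242.1, 437.4, 241.9]
tcp_rot: [-3.141, -0.0, 2.899]
contact_force: [1.0, 0.2, -0.2]
opening: 1.002
```

Call:
{"api": "servo_tool", "payload": {
  "rows": [
    [[1.83, -3.35, 0], 0, 8.54],
    [[1.83, -3.35, 0], 0, 8.54],
    [[1.83, -3.35, 0], 0, 8.54],
    [[1.83, -3.35, 0], 0, 8.54],
    [[1.83, -3.35, 0], 0, 8.54]
  ]
}}

```text
clock: 0.93
eef_pos: [333.5, 269.9, 242.2]
tcp_rot: [-3.142, 0.0, 2.899]
contact_force: [1.3, 0.3, 0.2]
opening: 1.0
```

Call:
{"api": "servo_tool", "payload": {
  "rows": [
    [[1.83, -3.35, 0], 0, 8.54],
    [[1.83, -3.35, 0], 0, 8.54],
    [[1.83, -3.35, 0], 0, 8.54],
    [[1.83, -3.35, 0], 0, 8.54],
    [[1.83, -3.35, 0], 0, 8.54]
  ]
}}

```text
clock: 1.35
eef_pos: [425.1, 102.3, 242.3]
tcp_rot: [3.141, -0.0, 2.899]
contact_force: [1.3, 0.3, -0.9]
opening: 0.999
```

Call:
{"api": "servo_tool", "payload": {
  "rows": [
    [[1.83, -3.35, 0], 0, 8.54],
    [[1.83, -3.35, 0], 0, 8.54],
    [[1.83, -3.35, 0], 0, 8.54],
    [[1.83, -3.35, 0], 0, 8.54],
    [[1.83, -3.35, 0], 0, 8.54]
  ]
}}

```text
clock: 1.77
eef_pos: [516.6, -65.3, 242.1]
tcp_rot: [3.142, -0.0, 2.898]
contact_force: [0.7, -0.1, 0.9]
opening: 0.996
```

Call:
{"api": "servo_tool", "payload": {
  "rows": [
    [[-0.1, 0.12, -3.8], 0, 8.54],
    [[0, 0, -3.8], 0, 8.54],
    [[0, 0, -3.8], 0, 8.54],
    [[0, 0, -3.8], 0, 8.54],
    [[0, 0, -3.0], 0, 8.54]
  ]
}}

```text
clock: 2.18
eef_pos: [514.0, -62.2, 57.6]
tcp_rot: [-3.141, -0.002, 2.898]
contact_force: [0.1, 0.2, -1.1]
opening: 0.994
```

Call:
{"api": "servo_tool", "payload": {
  "rows": [
    [[0, 0, -2.3], 0, 8.54],
    [[0, 0, -2.0], 0, 8.54],
    [[0, 0, -0.2], 0, 8.54],
    [[0, 0, 0], 0, 8.54]
  ]
}}

```text
clock: 2.52
eef_pos: [514.2, -62.0, 14.3]
tcp_rot: [-3.141, -0.003, 2.899]
contact_force: [-0.5, 0.6, -0.1]
opening: 0.997
```

Call:
{"api": "servo_tool", "payload": {
  "rows": [
    [[0.13, -0.2, 0], 0, 8.54],
    [[0, 0, 0], 0, 4.0],
    [[0, 0, 0], 0, 4.0],
    [[0, 0, 0], 0, 4.0],
    [[0, 0, 0], 0, 4.0]
  ]
}}

```text
clock: 2.93
eef_pos: [517.3, -64.2, 16.6]
tcp_rot: [3.141, 0.002, 2.899]
contact_force: [-3.5, 0.1, 14.4]
opening: 0.517
```

Call:
{"api": "servo_tool", "payload": {
  "rows": [
    [[0, 0, 0], 0, 4.0],
    [[0, 0, 0], 0, 4.0],
    [[0, 0, 0], 0, 4.0]
  ]
}}

```text
clock: 3.18
eef_pos: [517.3, -64.3, 16.7]
tcp_rot: [3.141, 0.002, 2.899]
contact_force: [-1.8, 1.8, 12.6]
opening: 0.52
```

```bash
python3 - <<'E'
from h import *
print(r.sense())
g=grab('top');s=grab('side');print(proj(g,[515,-64,20]),proj(s,[515,-64,10]))
cv2.imwrite('pics/d1.png',np.hstack([cv2.resize(x['frame'][v-50:v+50,u-50:u+50,::-1],(400,400)) for x,u,v in((g,307,225),(s,257,240))]))
E
```

```text
{'clock': 3.1833, 'qpos': array([-1.26426298e-01,  5.23044937e-01,  2.00470091e+00, -1.00288463e-04,
        6.12062704e-01, -1.45439107e+00]), 'qvel': array([-0.00064061, -0.00080418, -0.0008056 ,  0.00149131, -0.00136498,
       -0.00034045]), 'joint_efforts': array([ 1.20965992e-01, -5.14058304e+01, -1.79149157e+01,  7.12131243e-02,
       -7.76316170e-01,  1.98576367e-02]), 'eef_pos': array([517.30030512, -64.25824819,  16.69012712]), 'tcp_rot': array([3.14144282e+00, 1.77873861e-03, 2.89884300e+00]), 'contact_force': array([-1.77111098,  1.76590414, 12.55396699]), 'wrist_torque': array([0.05387149, 0.37829811, 0.04854638]), 'opening': 0.5198034879348526}
(np.float64(307.33117313660426), np.float64(233.21143264547965)) (np.float64(256.98817996890773), np.float64(250.98005804460735))
```

View pics/d1.png

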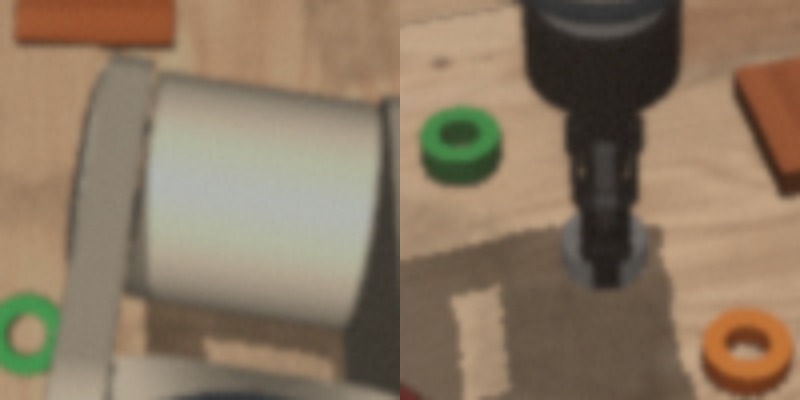

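Call:
{"api": "servo_tool", "payload": {
  "rows": [
    [[0, 0, 0.45], 0, 8.54],
    [[0, 0, 0], 0, 8.54],
    [[0, 0, 0], 0, 8.54],
    [[0, 0, 0], -0.12, 8.54],
    [[0, 0, 0], -0.12, 8.54]
  ]
}}

```text
clock: 3.7
eef_pos: [516.5, -64.1, 19.8]
tcp_rot: [-3.142, 0.0, 2.654]
contact_force: [0.5, 0.3, 0.1]
opening: 1.003
```

Call:
{"api": "servo_tool", "payload": {
  "rows": [
    [[0, 0, 0], -0.12, 8.54],
    [[0, 0, 0], -0.12, 8.54],
    [[0, 0, 0], -0.12, 8.54],
    [[0, 0, 0], -0.12, 8.54],
    [[0, 0, 0], -0.12, 8.54]
  ]
}}

```text
clock: 4.12
eef_pos: [516.5, -64.1, 19.7]
tcp_rot: [-3.141, -0.0, 2.053]
contact_force: [0.0, 0.3, -0.7]
opening: 0.997
```

Call:
{"api": "servo_tool", "payload": {
  "rows": [
    [[0, 0, 0], -0.12, 8.54],
    [[0, 0, 0], -0.12, 8.54],
    [[0, 0, 0], -0.12, 8.54],
    [[0, 0, 0], -0.12, 8.54],
    [[0, 0, 0], -0.12, 8.54]
  ]
}}

```text
clock: 4.53
eef_pos: [516.5, -64.1, 19.7]
tcp_rot: [-3.141, -0.0, 1.453]
contact_force: [-0.2, -0.4, -0.4]
opening: 1.002
```

Call:
{"api": "servo_tool", "payload": {
  "rows": [
    [[0, 0, 0], -0.13, 8.54],
    [[0, 0, 0], 0, 8.54]
  ]
}}

```text
refused, turn out of range in row 1
```

Call:
{"api": "servo_tool", "payload": {
  "rows": [
    [[0, 0, -0.05], 0, 4.0],
    [[0, 0, 0], 0, 4.0],
    [[0, 0, 0], 0, 4.0],
    [[0, 0, 0], 0, 4.0],
    [[0, 0, 0], 0, 4.0]
  ]
}}

```text
clock: 4.95
eef_pos: [516.5, -64.1, 19.6]
tcp_rot: [-3.141, -0.0, 1.461]
contact_force: [-0.8, 0.6, 6.5]
opening: 0.516
```

```bash
python3 - <<'E'
from h import *
g=grab('top');s=grab('side')
cv2.imwrite('pics/d2.png',np.hstack([cv2.resize(x['frame'][v-50:v+50,u-50:u+50,::-1],(400,400)) for x,u,v in((g,307,225),(s,257,240))]))
E
```

```text
(no output)
```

View pics/d2.png

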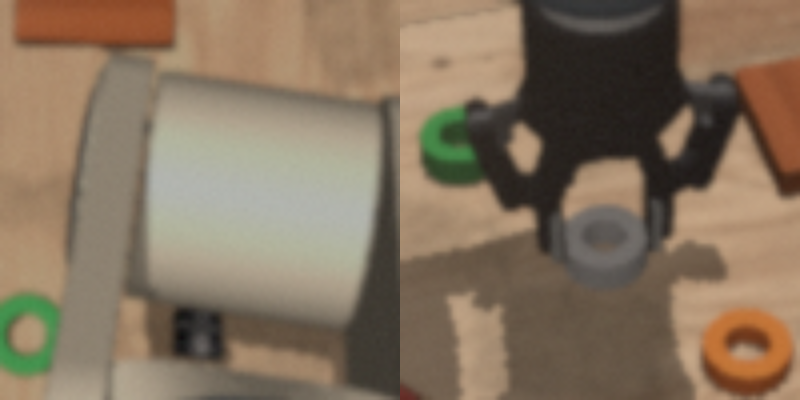

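Call:
{"api": "servo_tool", "payload": {
  "rows": [
    [[0, 0, 1.0], 0, 4.0],
    [[0, 0, 3.0], 0, 4.0],
    [[0, 0, 3.0], 0, 4.0],
    [[0, 0, 3.0], 0, 4.0],
    [[0, 0, 3.0], 0, 4.0]
  ]
}}

```text
clock: 5.47
eef_pos: [516.2, -64.1, 151.1]
tcp_rot: [-3.141, 0.0, 1.461]
contact_force: [0.8, -0.4, -1.4]
opening: 0.514
```

Call:
{"api": "servo_tool", "payload": {
  "rows": [
    [[0.2, 3.6, 0], 0, 4.0],
    [[0.2, 3.6, 0], 0, 4.0],
    [[0.2, 3.6, 0], 0, 4.0],
    [[0.2, 3.6, 0], 0, 4.0],
    [[0.2, 3.6, 0], 0, 4.0]
  ]
}}

```text
clock: 5.88
eef_pos: [526.4, 117.4, 150.1]
tcp_rot: [3.141, -0.0, 1.46]
contact_force: [0.3, -0.2, -0.9]
opening: 0.515
```

Call:
{"api": "servo_tool", "payload": {
  "rows": [
    [[0.19, 3.6, 0], 0, 4.0],
    [[0, 3.6, 0], 0, 4.0],
    [[0, 1.5, 0], 0, 4.0],
    [[0, 0, 0], 0, 4.0],
    [[0, 0, 0], 0, 4.0]
  ]
}}

```text
clock: 6.3
eef_pos: [528.1, 203.2, 149.5]
tcp_rot: [-3.141, 0.0, 1.462]
contact_force: [-0.2, -0.1, -0.8]
opening: 0.512
```

```bash
python3 - <<'E'
from h import *
g=grab('top');s=grab('side');print(r.sense()['eef_pos'])
np.save('s1.npy',s,allow_pickle=True)
cv2.imwrite('pics/d3.png',np.hstack([cv2.resize(x['frame'][v-50:v+50,u-50:u+50,::-1],(400,400)) for x,u,v in((g,185,215),(s,237,140))]))
E
```

```text
[528.18215743 201.76707661 149.31506348]
```

View pics/d3.png

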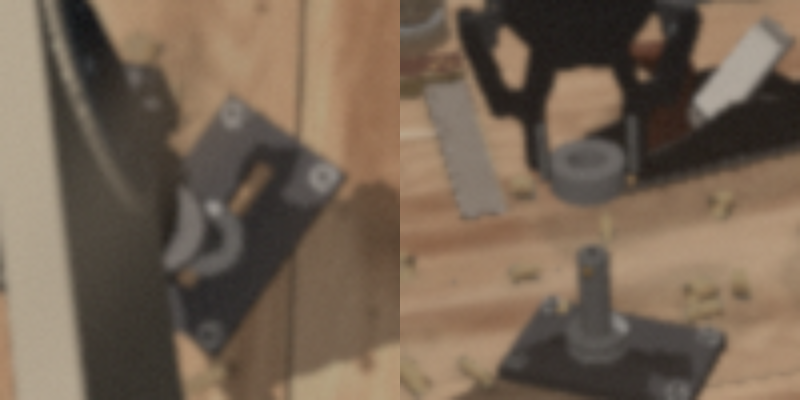

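```bash
python3 - <<'E'
from h import *
s=np.load('s1.npy',allow_pickle=True).item()
print(r.sense()['eef_pos'],proj(s,[528.2,201.8,149.3-9.6]),proj(s,[528.2,201.8,149.3]),proj(s,[528.2,201.8,129.7]),proj(s,[528.2,202.5,82]),proj(s,[528.2,202.5,24]))
im=s['frame'][110:190,200:275,::-1]
cv2.imwrite('pics/d4.png',cv2.resize(im,None,fx=7,fy=7,interpolation=cv2.INTER_CUBIC))
E
```

```text
[528.18215743 201.76707661 149.31506348] (np.float64(233.36154819568372), np.float64(132.3542837274608)) (np.float64(233.1595882027017), np.float64(128.78669672197415)) (np.float64(233.5692995203363), np.float64(136.0241735668272)) (np.float64(234.46346632187726), np.float64(152.7493651132657)) (np.float64(235.5538991007922), np.float64(171.979523411152))
```

View pics/d4.png

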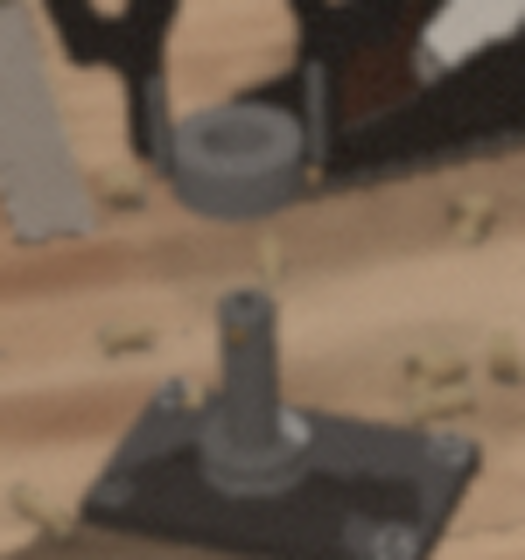

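Call:
{"api": "servo_tool", "payload": {
  "rows": [
    [[0, 0.08, -1.5], 0, 4.0],
    [[0, 0, -1.5], 0, 4.0],
    [[0, 0, -1.2], 0, 4.0],
    [[0, 0, 0], 0, 4.0],
    [[0, 0, 0], 0, 4.0]
  ]
}}

```text
clock: 6.82
eef_pos: [528.1, 202.6, 106.8]
tcp_rot: [-3.14, 0.001, 1.458]
contact_force: [0.2, 1.1, -1.0]
opening: 0.513
```

Call:
{"api": "servo_tool", "payload": {
  "rows": [
    [[0, 0, -0.2], 0, 4.0],
    [[0, 0, -0.2], 0, 4.0],
    [[0, 0, 0], 0, 4.0]
  ]
}}

```text
clock: 7.07
eef_pos: [528.7, 203.6, 103.6]
tcp_rot: [3.141, -0.0, 1.459]
contact_force: [-0.5, 0.4, -1.4]
opening: 0.508
```

Call:
{"api": "servo_tool", "payload": {
  "rows": [
    [[0, 0, -0.15], 0, 4.0],
    [[0, 0, -0.15], 0, 4.0],
    [[0, 0, 0], 0, 4.0]
  ]
}}

```text
clock: 7.32
eef_pos: [528.4, 203.7, 100.2]
tcp_rot: [-3.141, 0.0, 1.459]
contact_force: [0.2, 0.9, -0.4]
opening: 0.512
```

Call:
{"api": "servo_tool", "payload": {
  "rows": [
    [[0, 0, -0.15], 0, 4.0],
    [[0, 0, -0.15], 0, 4.0],
    [[0, 0, 0], 0, 4.0]
  ]
}}

```text
clock: 7.57
eef_pos: [528.5, 203.7, 97.0]
tcp_rot: [3.142, -0.0, 1.459]
contact_force: [1.1, 1.0, -0.3]
opening: 0.514
```

Call:
{"api": "servo_tool", "payload": {
  "rows": [
    [[0, 0, -0.1], 0, 4.0],
    [[0, 0, 0], 0, 4.0],
    [[0, 0, 0], 0, 4.0]
  ]
}}

```text
clock: 7.82
eef_pos: [528.5, 203.7, 96.3]
tcp_rot: [3.141, -0.0, 1.459]
contact_force: [0.6, 0.2, -0.6]
opening: 0.513
```

Call:
{"api": "servo_tool", "payload": {
  "rows": [
    [[0, 0, -0.1], 0, 4.0],
    [[0, 0, 0], 0, 4.0],
    [[0, 0, 0], 0, 4.0]
  ]
}}

```text
clock: 8.07
eef_pos: [528.7, 203.8, 95.4]
tcp_rot: [3.141, -0.0, 1.459]
contact_force: [0.7, 1.0, 0.9]
opening: 0.512
```

Call:
{"api": "servo_tool", "payload": {
  "rows": [
    [[0, 0, -0.1], 0, 4.0],
    [[0, 0, 0], 0, 4.0],
    [[0, 0, 0], 0, 4.0]
  ]
}}

```text
clock: 8.32
eef_pos: [528.9, 204.0, 94.4]
tcp_rot: [3.141, -0.001, 1.459]
contact_force: [1.3, 1.8, 0.0]
opening: 0.513
```

Call:
{"api": "servo_tool", "payload": {
  "rows": [
    [[0, 0, -0.1], 0, 4.0],
    [[0, 0, 0], 0, 4.0]
  ]
}}

```text
clock: 8.48
eef_pos: [529.0, 204.0, 93.6]
tcp_rot: [3.141, -0.001, 1.459]
contact_force: [1.6, 2.4, 2.9]
opening: 0.514
```

```bash
python3 - <<'E'
from h import *
g=grab('top');s=grab('side');print(r.sense()['eef_pos'],r.sense()['contact_force'])
cv2.imwrite('pics/d5.png',np.hstack([cv2.resize(x['frame'][v-40:v+40,u-40:u+40,::-1],(400,400)) for x,u,v in((g,195,215),(s,237,150))]))
E
```

```text
[528.89563723 203.89807572  93.51814567] [0.71810288 2.48427331 1.96366295]
```

View pics/d5.png

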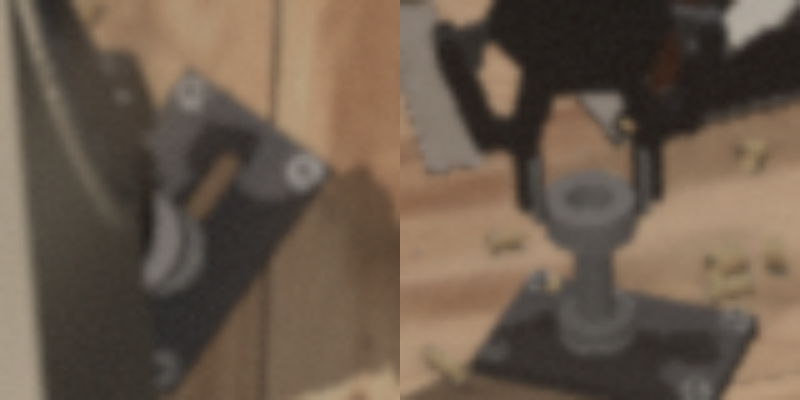

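The side crop shows the collar on the arbor tip, with the shaft running up into the bore at about (590,215) in the crop. Now I'll press it past the balls.

Call:
{"api": "servo_tool", "payload": {
  "rows": [
    [[0.02, 0.04, -0.1], 0, 4.0],
    [[0, 0, -0.1], 0, 4.0],
    [[0, 0, 0], 0, 4.0]
  ]
}}

```text
clock: 8.83
eef_pos: [528.9, 204.1, 91.2]
tcp_rot: [3.141, -0.0, 1.459]
contact_force: [2.8, 1.1, 0.2]
opening: 0.51
```

Call:
{"api": "servo_tool", "payload": {
  "rows": [
    [[0, 0, -0.1], 0, 4.0],
    [[0, 0, -0.1], 0, 4.0],
    [[0, 0, 0], 0, 4.0]
  ]
}}

```text
clock: 9.08
eef_pos: [528.8, 204.1, 89.1]
tcp_rot: [3.141, -0.0, 1.459]
contact_force: [3.3, 3.0, -0.5]
opening: 0.513
```

Call:
{"api": "servo_tool", "payload": {
  "rows": [
    [[0.04, 0.05, -0.2], 0, 4.0],
    [[0, 0, -0.2], 0, 4.0],
    [[0, 0, 0], 0, 4.0]
  ]
}}

```text
clock: 9.33
eef_pos: [528.8, 204.4, 84.7]
tcp_rot: [-3.141, 0.0, 1.459]
contact_force: [3.5, 2.3, -3.8]
opening: 0.515
```

Call:
{"api": "servo_tool", "payload": {
  "rows": [
    [[0, 0, -0.2], 0, 4.0],
    [[0, 0, -0.2], 0, 4.0],
    [[0, 0, 0], 0, 4.0]
  ]
}}

```text
clock: 9.58
eef_pos: [528.8, 204.5, 80.7]
tcp_rot: [-3.141, 0.0, 1.459]
contact_force: [3.2, 3.2, -4.0]
opening: 0.512
```

Call:
{"api": "servo_tool", "payload": {
  "rows": [
    [[0.05, 0.04, -0.6], 0, 4.0],
    [[0, 0, -0.6], 0, 4.0],
    [[0, 0, -0.6], 0, 4.0],
    [[0, 0, 0], 0, 4.0]
  ]
}}

```text
clock: 9.92
eef_pos: [528.1, 204.3, 61.4]
tcp_rot: [-3.139, 0.002, 1.459]
contact_force: [0.3, 0.7, -0.5]
opening: 0.512
```

Call:
{"api": "servo_tool", "payload": {
  "rows": [
    [[0, 0, -0.6], 0, 4.0],
    [[0, 0, -0.5], 0, 4.0],
    [[0, 0, -0.3], 0, 4.0],
    [[0, 0, 0], 0, 4.0]
  ]
}}

```text
clock: 10.25
eef_pos: [529.0, 204.7, 48.4]
tcp_rot: [-3.14, 0.001, 1.459]
contact_force: [-0.4, -0.4, -0.7]
opening: 0.512
```

```bash
python3 - <<'E'
from h import *
s=grab('side');print(r.sense()['eef_pos'],r.sense()['contact_force'])
cv2.imwrite('pics/d6.png',np.hstack([cv2.resize(x['frame'][v-40:v+40,u-40:u+40,::-1],(500,500)) for x,u,v in((s,237,160),)]))
E
```

```text
[529.19673406 204.83652384  48.81050431] [ 0.03181862 -0.35469747 -1.23225942]
```

View pics/d6.png

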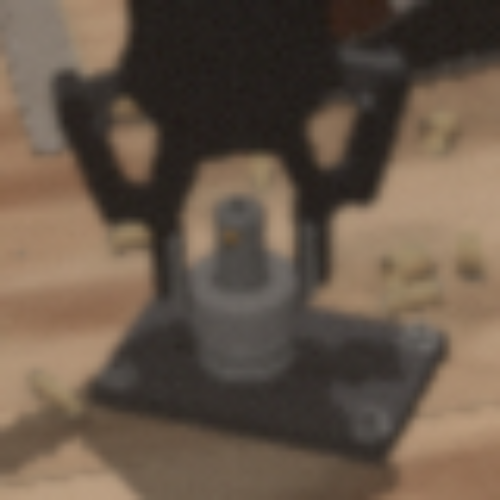

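The collar is threaded and both balls are above it. I'll lower it onto the shoulder.

Call:
{"api": "servo_tool", "payload": {
  "rows": [
    [[0, 0, -0.2], 0, 4.0],
    [[0, 0, -0.2], 0, 4.0],
    [[0, 0, 0], 0, 4.0]
  ]
}}

```text
clock: 10.55
eef_pos: [529.5, 204.9, 45.1]
tcp_rot: [-3.141, 0.0, 1.459]
contact_force: [-0.3, -0.3, -0.9]
opening: 0.512
```

Call:
{"api": "servo_tool", "payload": {
  "rows": [
    [[0, 0, -0.12], 0, 4.0],
    [[0, 0, 0], 0, 4.0],
    [[0, 0, 0], 0, 4.0]
  ]
}}

```text
clock: 10.8
eef_pos: [529.6, 205.0, 44.1]
tcp_rot: [3.142, 0.0, 1.459]
contact_force: [-0.3, -0.4, -0.3]
opening: 0.51
```

Call:
{"api": "servo_tool", "payload": {
  "rows": [
    [[0, 0, -0.12], 0, 4.0],
    [[0, 0, 0], 0, 4.0],
    [[0, 0, 0], 0, 4.0]
  ]
}}

```text
clock: 11.05
eef_pos: [529.7, 205.0, 43.6]
tcp_rot: [3.141, -0.0, 1.459]
contact_force: [-2.8, -0.8, 7.4]
opening: 0.514
```

Call:
{"api": "servo_tool", "payload": {
  "rows": [
    [[0, 0, -0.1], 0, 4.0],
    [[0, 0, 0], 0, 4.0],
    [[0, 0, 0], 0, 4.0]
  ]
}}

```text
clock: 11.3
eef_pos: [529.8, 205.1, 43.5]
tcp_rot: [3.141, -0.0, 1.459]
contact_force: [-5.2, -2.5, 19.4]
opening: 0.513
```

The collar bottomed out exactly at the expected height (43.5 mm TCP, with the reaction force rising). I'll ease off and release.

Call:
{"api": "servo_tool", "payload": {
  "rows": [
    [[-0.04, -0.04, 0.2], 0, 4.0],
    [[0, 0, 0], 0, 8.54],
    [[0, 0, 0], 0, 8.54],
    [[0, 0, 0], 0, 8.54],
    [[0, 0, 0], 0, 8.54]
  ]
}}

```text
clock: 11.72
eef_pos: [529.1, 204.5, 43.6]
tcp_rot: [-3.141, 0.0, 1.459]
contact_force: [-0.2, -0.7, -0.0]
opening: 0.998
```

Call:
{"api": "servo_tool", "payload": {
  "rows": [
    [[0, 0, 3.0], 0, 8.54],
    [[0, 0, 4.0], 0, 8.54],
    [[0, 0, 4.0], 0, 8.54],
    [[0, 0, 1.0], 0, 8.54],
    [[0.8, -4.0, 0], 0, 8.54]
  ]
}}

```text
clock: 12.13
eef_pos: [539.3, 169.5, 167.9]
tcp_rot: [3.135, -0.005, 1.463]
contact_force: [1.0, -0.9, -0.9]
opening: 1.003
```

```bash
python3 - <<'E'
from h import *
s=grab('side');print(r.sense()['eef_pos'],r.sense()['contact_force'])
cv2.imwrite('pics/d7.png',cv2.resize(s['frame'][110:200,190:290,::-1],(700,630),interpolation=2))
E
```

```text
[539.21396994 160.49657326 165.8294908 ] [ 0.96953082 -6.22716942 -0.15020298]
```

View pics/d7.png

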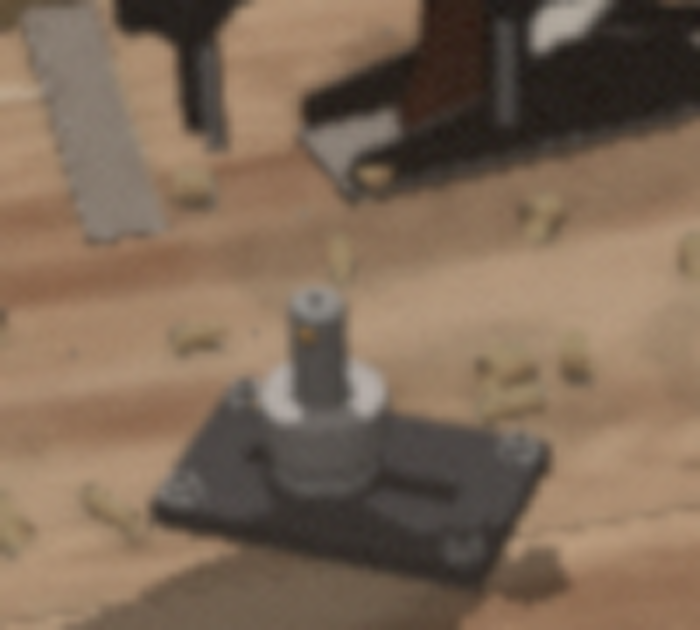

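The thick collar sits flat on the shoulder, with its top ring at about (322,390) in the crop. Now for the middle collar.

Call:
{"api": "servo_tool", "payload": {
  "rows": [
    [[1.17, -2.48, 0], 0.12, 8.54],
    [[1.17, -2.48, 0], 0.12, 8.54],
    [[1.17, -2.48, 0], 0.12, 8.54],
    [[1.17, -2.48, 0], 0.12, 8.54],
    [[1.17, -2.48, 0], 0.12, 8.54]
  ]
}}

```text
clock: 12.6
eef_pos: [595.7, 39.2, 163.2]
tcp_rot: [-3.141, -0.0, 2.065]
contact_force: [-0.1, -0.1, 0.0]
opening: 1.0
```

Call:
{"api": "servo_tool", "payload": {
  "rows": [
    [[1.17, -2.48, 0], 0.12, 8.54],
    [[1.17, -2.48, 0], 0.12, 8.54],
    [[1.17, -2.48, 0], 0.12, 8.54],
    [[1.17, -2.48, 0], 0.12, 8.54],
    [[1.17, -2.48, 0], 0.12, 8.54]
  ]
}}

```text
clock: 13.02
eef_pos: [654.2, -84.8, 163.0]
tcp_rot: [-3.141, -0.001, 2.664]
contact_force: [0.1, 0.4, -0.1]
opening: 0.998
```

Call:
{"api": "servo_tool", "payload": {
  "rows": [
    [[1.17, -2.48, 0], 0.12, 8.54],
    [[1.17, -2.48, 0], 0.12, 8.54],
    [[0, 0, -2.0], 0, 8.54],
    [[0, 0, -2.0], 0, 8.54],
    [[0, 0, 0], 0, 8.54]
  ]
}}

```text
clock: 13.43
eef_pos: [674.8, -133.3, 119.1]
tcp_rot: [-3.141, -0.007, 2.898]
contact_force: [-0.9, 1.1, -0.5]
opening: 0.995
```

Call:
{"api": "servo_tool", "payload": {
  "rows": [
    [[0, 0, -3.0], 0, 8.54],
    [[0, 0, -3.0], 0, 8.54],
    [[0, 0, -2.5], 0, 8.54],
    [[0, 0, -1.5], 0, 8.54],
    [[0, 0, 0], 0, 8.54]
  ]
}}

```text
clock: 13.85
eef_pos: [675.2, -132.3, 20.6]
tcp_rot: [-3.141, -0.006, 2.899]
contact_force: [-0.2, 0.3, 0.1]
opening: 1.002
```

Call:
{"api": "servo_tool", "payload": {
  "rows": [
    [[0, 0, 0], 0, 8.54]
  ]
}}

```text
clock: 13.93
eef_pos: [677.4, -132.8, 23.8]
tcp_rot: [-3.142, -0.001, 2.899]
contact_force: [-0.3, -0.1, 0.7]
opening: 1.005
```

Call:
{"api": "servo_tool", "payload": {
  "rows": [
    [[0, 0, -0.65], 0, 8.54],
    [[0, 0, 0], 0, 4.0],
    [[0, 0, 0], 0, 4.0],
    [[0, 0, 0], 0, 4.0],
    [[0, 0, 0], 0, 4.0]
  ]
}}

```text
clock: 14.35
eef_pos: [678.2, -133.1, 18.8]
tcp_rot: [3.141, 0.001, 2.899]
contact_force: [-2.6, 0.8, 8.8]
opening: 0.509
```

Call:
{"api": "servo_tool", "payload": {
  "rows": [
    [[0, 0, 0], 0, 4.0],
    [[0, 0, 0.2], 0, 8.54],
    [[0, 0, 0], 0, 8.54],
    [[0, 0, 0], 0, 8.54],
    [[0, 0, 0], -0.12, 8.54]
  ]
}}

```text
clock: 14.77
eef_pos: [677.6, -133.1, 19.5]
tcp_rot: [-3.142, 0.0, 2.781]
contact_force: [0.8, -0.5, -0.7]
opening: 1.001
```

Call:
{"api": "servo_tool", "payload": {
  "rows": [
    [[0, 0, 0], -0.12, 8.54],
    [[0, 0, 0], -0.12, 8.54],
    [[0, 0, 0], -0.12, 8.54],
    [[0, 0, 0], -0.12, 8.54],
    [[0, 0, 0], -0.12, 8.54]
  ]
}}

```text
clock: 15.18
eef_pos: [677.5, -133.0, 19.2]
tcp_rot: [-3.141, -0.0, 2.173]
contact_force: [-0.9, 0.5, 0.2]
opening: 1.001
```

Call:
{"api": "servo_tool", "payload": {
  "rows": [
    [[0, 0, 0], -0.12, 8.54],
    [[0, 0, 0], -0.12, 8.54],
    [[0, 0, 0], -0.12, 8.54],
    [[0, 0, 0], -0.12, 8.54],
    [[0, 0, 0], -0.12, 8.54]
  ]
}}

```text
clock: 15.6
eef_pos: [677.5, -133.0, 19.2]
tcp_rot: [-3.141, -0.0, 1.573]
contact_force: [-1.2, 0.0, -0.3]
opening: 1.003
```

Call:
{"api": "servo_tool", "payload": {
  "rows": [
    [[0, 0, 0], -0.12, 8.54],
    [[0, 0, 0], 0, 4.0],
    [[0, 0, 0], 0, 4.0],
    [[0, 0, 0], 0, 4.0],
    [[0, 0, 0], 0, 4.0]
  ]
}}

```text
clock: 16.02
eef_pos: [677.6, -133.1, 19.8]
tcp_rot: [3.142, -0.0, 1.462]
contact_force: [-3.7, -0.6, 5.7]
opening: 0.505
```

Call:
{"api": "servo_tool", "payload": {
  "rows": [
    [[0, 0, 0], 0, 4.0]
  ]
}}

```text
clock: 16.1
eef_pos: [677.6, -133.0, 19.8]
tcp_rot: [3.142, -0.0, 1.461]
contact_force: [-1.8, 0.8, 5.5]
opening: 0.505
```

Call:
{"api": "servo_tool", "payload": {
  "rows": [
    [[0, 0, 1.0], 0, 4.0],
    [[0, 0, 3.0], 0, 4.0],
    [[0, 0, 3.0], 0, 4.0],
    [[0, 0, 3.0], 0, 4.0],
    [[0, 0, 3.0], 0, 4.0]
  ]
}}

```text
clock: 16.52
eef_pos: [677.4, -133.0, 151.2]
tcp_rot: [-3.142, 0.0, 1.46]
contact_force: [-0.1, -1.1, -0.2]
opening: 0.503
```

Call:
{"api": "servo_tool", "payload": {
  "rows": [
    [[-1.49, 3.37, 0], 0, 4.0],
    [[-1.49, 3.37, 0], 0, 4.0],
    [[-1.49, 3.37, 0], 0, 4.0],
    [[-1.49, 3.37, 0], 0, 4.0],
    [[-1.49, 3.37, 0], 0, 4.0]
  ]
}}

```text
clock: 16.93
eef_pos: [602.2, 36.7, 150.1]
tcp_rot: [3.141, -0.0, 1.46]
contact_force: [0.4, 0.3, -0.2]
opening: 0.5
```

Call:
{"api": "servo_tool", "payload": {
  "rows": [
    [[-1.49, 3.37, 0], 0, 4.0],
    [[-1.49, 3.37, 0], 0, 4.0],
    [[-1.49, 3.37, 0], 0, 4.0],
    [[-1.49, 3.37, 0], 0, 4.0],
    [[-1.45, 3.4, 0], 0, 4.0]
  ]
}}

```text
clock: 17.35
eef_pos: [528.0, 205.7, 150.1]
tcp_rot: [3.141, -0.0, 1.46]
contact_force: [0.6, 0.9, 0.1]
opening: 0.499
```

Call:
{"api": "servo_tool", "payload": {
  "rows": [
    [[0, 0, 0], 0, 4.0],
    [[0, 0, 0], 0, 4.0],
    [[0, 0, 0], 0, 4.0]
  ]
}}

```text
clock: 17.6
eef_pos: [529.1, 204.3, 149.8]
tcp_rot: [3.141, 0.0, 1.461]
contact_force: [0.4, 0.1, -1.8]
opening: 0.502
```

```bash
python3 - <<'E'
from h import *
s=grab('side');e=r.sense()['eef_pos'];print(e,r.sense()['contact_force'])
cv2.imwrite('pics/d8.png',cv2.resize(s['frame'][105:195,190:290,::-1],(700,630),interpolation=2))
u,v=proj(s,e-[0,0,12.3]);print((u-190)*7,(v-105)*7)
E
```

```text
[529.31778445 203.68735643 149.69542272] [ 0.58827595 -0.32369733 -0.33974534]
305.9288968517223 194.09218252500347
```

View pics/d8.png

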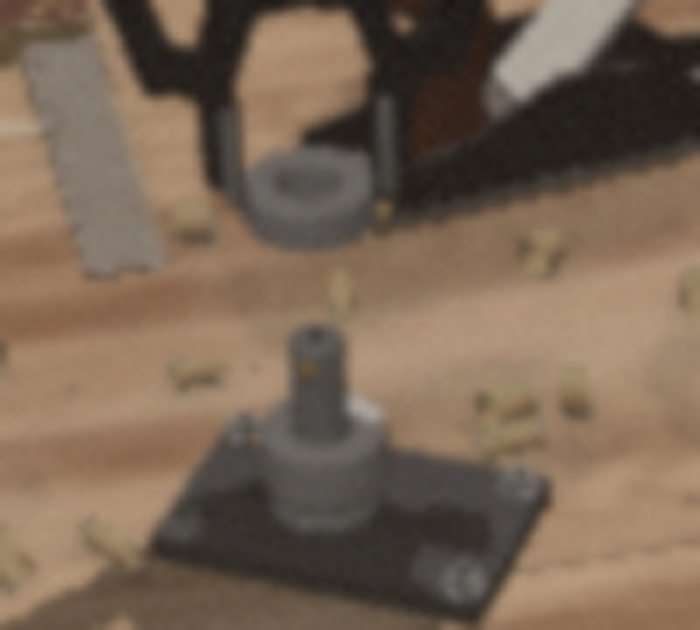

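The middle collar is held level and centred at (310,197), over the arbor tip at (317,335). Lowering now.

Call:
{"api": "servo_tool", "payload": {
  "rows": [
    [[0, 0.03, -1.5], 0, 4.0],
    [[0, 0, -1.5], 0, 4.0],
    [[0, 0, -1.3], 0, 4.0],
    [[0, 0, 0], 0, 4.0],
    [[0, 0, 0], 0, 4.0]
  ]
}}

```text
clock: 18.07
eef_pos: [529.0, 203.3, 106.0]
tcp_rot: [-3.14, 0.001, 1.457]
contact_force: [0.7, -0.2, 0.7]
opening: 0.503
```

Call:
{"api": "servo_tool", "payload": {
  "rows": [
    [[0, 0, -0.2], 0, 4.0],
    [[0, 0, -0.2], 0, 4.0],
    [[0, 0, 0], 0, 4.0]
  ]
}}

```text
clock: 18.32
eef_pos: [529.3, 204.4, 102.8]
tcp_rot: [3.141, -0.0, 1.458]
contact_force: [-0.2, -0.1, -0.7]
opening: 0.504
```

Call:
{"api": "servo_tool", "payload": {
  "rows": [
    [[0, 0, -0.15], 0, 4.0],
    [[0, 0, -0.15], 0, 4.0],
    [[0, 0, 0], 0, 4.0]
  ]
}}

```text
clock: 18.57
eef_pos: [528.9, 204.6, 99.3]
tcp_rot: [-3.142, 0.0, 1.459]
contact_force: [-0.4, -1.1, -0.1]
opening: 0.498
```

Call:
{"api": "servo_tool", "payload": {
  "rows": [
    [[0, 0, -0.15], 0, 4.0],
    [[0, 0, -0.1], 0, 4.0],
    [[0, 0, 0], 0, 4.0]
  ]
}}

```text
clock: 18.82
eef_pos: [528.8, 204.5, 96.6]
tcp_rot: [-3.141, 0.0, 1.459]
contact_force: [-0.5, 0.5, -1.3]
opening: 0.504
```

Call:
{"api": "servo_tool", "payload": {
  "rows": [
    [[0, 0, -0.1], 0, 4.0],
    [[0, 0, -0.1], 0, 4.0],
    [[0, 0, 0], 0, 4.0]
  ]
}}

```text
clock: 19.07
eef_pos: [529.1, 204.7, 94.8]
tcp_rot: [3.141, -0.0, 1.459]
contact_force: [0.1, 0.6, 0.1]
opening: 0.499
```

Call:
{"api": "servo_tool", "payload": {
  "rows": [
    [[0, 0, -0.1], 0, 4.0],
    [[0, 0, -0.1], 0, 4.0],
    [[0, 0, 0], 0, 4.0]
  ]
}}

```text
clock: 19.32
eef_pos: [529.4, 204.7, 93.2]
tcp_rot: [3.141, -0.0, 1.459]
contact_force: [1.2, 0.2, 1.5]
opening: 0.506
```

Call:
{"api": "servo_tool", "payload": {
  "rows": [
    [[0, 0, -0.1], 0, 4.0],
    [[0, 0, -0.1], 0, 4.0],
    [[0, 0, 0], 0, 4.0]
  ]
}}

```text
clock: 19.57
eef_pos: [529.2, 204.6, 90.8]
tcp_rot: [3.141, -0.0, 1.459]
contact_force: [1.7, 0.7, -1.5]
opening: 0.505
```

Call:
{"api": "servo_tool", "payload": {
  "rows": [
    [[0, 0, -0.1], 0, 4.0],
    [[0, 0, -0.1], 0, 4.0],
    [[0, 0, 0], 0, 4.0]
  ]
}}

```text
clock: 19.82
eef_pos: [529.1, 204.6, 88.8]
tcp_rot: [3.141, -0.0, 1.459]
contact_force: [2.1, 0.4, 0.8]
opening: 0.499
```

```bash
python3 - <<'E'
from h import *
s=grab('side');e=r.sense()['eef_pos'];print(e,r.sense()['contact_force'])
cv2.imwrite('pics/d9.png',cv2.resize(s['frame'][105:195,190:290,::-1],(700,630),interpolation=2))
E
```

```text
[529.153272   204.62698704  88.7478665 ] [1.88010339 0.80675028 0.36614375]
```

View pics/d9.png

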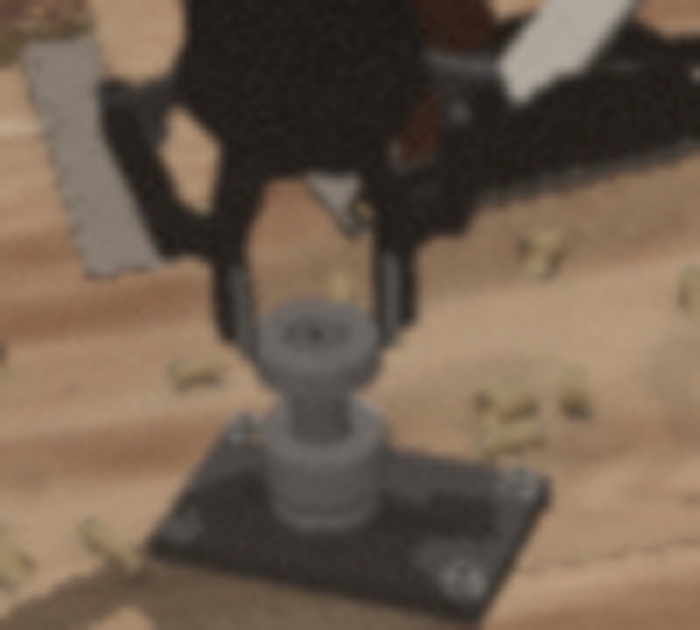

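The middle collar is threaded and sliding down, with the shaft tip visible in its bore at about (318,332).

Call:
{"api": "servo_tool", "payload": {
  "rows": [
    [[0.02, 0.02, -0.3], 0, 4.0],
    [[0, 0, -0.4], 0, 4.0],
    [[0, 0, -0.4], 0, 4.0],
    [[0, 0, -0.4], 0, 4.0],
    [[0, 0, 0], 0, 4.0]
  ]
}}

```text
clock: 20.28
eef_pos: [528.2, 204.4, 72.6]
tcp_rot: [-3.14, 0.001, 1.459]
contact_force: [-0.7, 0.5, -1.2]
opening: 0.499
```

Call:
{"api": "servo_tool", "payload": {
  "rows": [
    [[0, 0, -0.3], 0, 4.0],
    [[0, 0, -0.2], 0, 4.0],
    [[0, 0, 0], 0, 4.0]
  ]
}}

```text
clock: 20.53
eef_pos: [528.7, 204.6, 68.3]
tcp_rot: [-3.141, 0.001, 1.459]
contact_force: [0.2, 0.8, 0.1]
opening: 0.499
```

Call:
{"api": "servo_tool", "payload": {
  "rows": [
    [[0, 0, -0.2], 0, 4.0],
    [[0, 0, -0.1], 0, 4.0],
    [[0, 0, 0], 0, 4.0]
  ]
}}

```text
clock: 20.78
eef_pos: [529.1, 204.7, 65.7]
tcp_rot: [-3.141, 0.0, 1.459]
contact_force: [0.2, 0.0, -1.3]
opening: 0.501
```

Call:
{"api": "servo_tool", "payload": {
  "rows": [
    [[0, 0, -0.12], 0, 4.0],
    [[0, 0, 0], 0, 4.0],
    [[0, 0, 0], 0, 4.0]
  ]
}}

```text
clock: 21.03
eef_pos: [529.2, 204.8, 64.7]
tcp_rot: [-3.142, -0.0, 1.459]
contact_force: [-0.5, 1.4, -0.3]
opening: 0.507
```

Call:
{"api": "servo_tool", "payload": {
  "rows": [
    [[0, 0, -0.12], 0, 4.0],
    [[0, 0, 0], 0, 4.0],
    [[0, 0, 0], 0, 4.0]
  ]
}}

```text
clock: 21.28
eef_pos: [529.3, 204.8, 63.8]
tcp_rot: [3.141, -0.0, 1.459]
contact_force: [-1.4, -0.6, 5.0]
opening: 0.498
```

Call:
{"api": "servo_tool", "payload": {
  "rows": [
    [[0, 0, -0.08], 0, 4.0],
    [[0, 0, 0], 0, 4.0],
    [[0, 0, 0], 0, 4.0]
  ]
}}

```text
clock: 21.53
eef_pos: [529.4, 204.9, 63.7]
tcp_rot: [3.141, -0.0, 1.459]
contact_force: [-3.3, -1.2, 13.7]
opening: 0.502
```

Call:
{"api": "servo_tool", "payload": {
  "rows": [
    [[-0.02, -0.02, 0.15], 0, 4.0],
    [[0, 0, 0], 0, 8.54],
    [[0, 0, 0], 0, 8.54],
    [[0, 0, 0], 0, 8.54],
    [[0, 0, 0], 0, 8.54]
  ]
}}

```text
clock: 21.95
eef_pos: [528.9, 204.5, 63.9]
tcp_rot: [-3.141, 0.0, 1.459]
contact_force: [0.4, 0.1, -0.8]
opening: 0.999
```

Call:
{"api": "servo_tool", "payload": {
  "rows": [
    [[0, 0, 3.0], 0, 8.54],
    [[0, 0, 4.0], 0, 8.54],
    [[0, 0, 3.0], 0, 8.54],
    [[0, 0, 0], 0, 8.54],
    [[0, -4.0, 0], 0, 8.54]
  ]
}}

```text
clock: 22.37
eef_pos: [531.3, 169.1, 166.6]
tcp_rot: [3.136, -0.005, 1.462]
contact_force: [0.5, -0.6, 0.2]
opening: 1.001
```

```bash
python3 - <<'E'
from h import *
s=grab('side');e=r.sense()['eef_pos'];print(e,r.sense()['contact_force'])
cv2.imwrite('pics/d10.png',cv2.resize(s['frame'][105:195,190:290,::-1],(700,630),interpolation=2))
E
```

```text
[528.99688809 160.26922545 164.76716569] [-1.43444922 -5.22022087 -1.20083488]
```

View pics/d10.png

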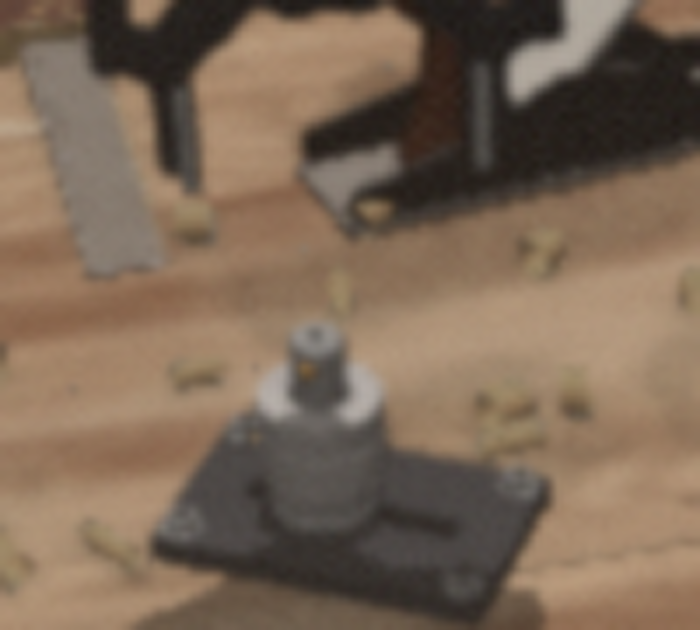

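The middle collar is home on the thick one and the two stand flush. Now for the thin collar.

Call:
{"api": "servo_tool", "payload": {
  "rows": [
    [[-0.45, -3.15, 0], 0.12, 8.54],
    [[-0.45, -3.15, 0], 0.12, 8.54],
    [[-0.45, -3.15, 0], 0.12, 8.54],
    [[-0.45, -3.15, 0], 0.12, 8.54],
    [[-0.45, -3.15, 0], 0.12, 8.54]
  ]
}}

```text
clock: 22.83
eef_pos: [505.6, 5.6, 163.6]
tcp_rot: [-3.141, -0.0, 2.065]
contact_force: [0.9, -0.8, -0.6]
opening: 0.999
```

Call:
{"api": "servo_tool", "payload": {
  "rows": [
    [[-0.44, -3.15, 0], 0.12, 8.54],
    [[-0.44, -3.15, 0], 0.12, 8.54],
    [[-0.44, -3.15, 0], 0.12, 8.54],
    [[-0.44, -3.15, 0], 0.12, 8.54],
    [[-0.44, -3.15, 0], 0.12, 8.54]
  ]
}}

```text
clock: 23.25
eef_pos: [483.6, -151.9, 163.6]
tcp_rot: [-3.141, -0.001, 2.664]
contact_force: [1.0, -0.1, 0.3]
opening: 1.0
```

Call:
{"api": "servo_tool", "payload": {
  "rows": [
    [[-0.44, -3.15, 0], 0.12, 8.54],
    [[-0.44, -3.1, 0], 0.12, 8.54],
    [[0, 0, -3.0], 0, 8.54],
    [[0, 0, -3.0], 0, 8.54],
    [[0, 0, -3.0], 0, 8.54]
  ]
}}

```text
clock: 23.67
eef_pos: [475.4, -213.8, 73.1]
tcp_rot: [-3.141, 0.001, 2.897]
contact_force: [-0.9, -0.4, -0.7]
opening: 1.0
```

Call:
{"api": "servo_tool", "payload": {
  "rows": [
    [[0, 0, -2.5], 0, 8.54],
    [[0, 0, -2.0], 0, 8.54],
    [[0, 0, 0], 0, 8.54],
    [[0, 0, 0], 0, 8.54],
    [[0, 0, 0], 0, 8.54]
  ]
}}

```text
clock: 24.08
eef_pos: [476.1, -213.1, 29.8]
tcp_rot: [-3.141, 0.001, 2.899]
contact_force: [0.6, 0.4, -0.2]
opening: 1.003
```

Call:
{"api": "servo_tool", "payload": {
  "rows": [
    [[0, 0, -1.0], 0, 8.54],
    [[0, 0, -0.4], 0, 8.54],
    [[0, 0, 0], 0, 8.54],
    [[0, 0, 0], 0, 4.0],
    [[0, 0, 0], 0, 4.0]
  ]
}}

```text
clock: 24.5
eef_pos: [475.8, -213.0, 15.5]
tcp_rot: [-3.142, 0.0, 2.899]
contact_force: [-0.6, -0.1, -0.6]
opening: 0.745
```

Call:
{"api": "servo_tool", "payload": {
  "rows": [
    [[0, 0, 0], 0, 4.0],
    [[0, 0, 0], 0, 4.0],
    [[0, 0, 0], 0, 4.0]
  ]
}}

```text
clock: 24.75
eef_pos: [475.9, -213.0, 16.0]
tcp_rot: [-3.141, 0.0, 2.899]
contact_force: [-2.2, 1.2, 9.0]
opening: 0.5
```

Call:
{"api": "servo_tool", "payload": {
  "rows": [
    [[0, 0, 0.05], 0, 8.54],
    [[0, 0, 0], 0, 8.54],
    [[0, 0, 0], 0, 8.54],
    [[0, 0, 0], -0.12, 8.54],
    [[0, 0, 0], -0.12, 8.54]
  ]
}}

```text
clock: 25.17
eef_pos: [475.6, -212.9, 15.6]
tcp_rot: [-3.142, -0.0, 2.653]
contact_force: [-0.1, 0.6, 0.2]
opening: 1.001
```

Call:
{"api": "servo_tool", "payload": {
  "rows": [
    [[0, 0, 0], -0.12, 8.54],
    [[0, 0, 0], -0.12, 8.54],
    [[0, 0, 0], -0.12, 8.54],
    [[0, 0, 0], -0.12, 8.54],
    [[0, 0, 0], -0.12, 8.54]
  ]
}}

```text
clock: 25.58
eef_pos: [475.6, -212.9, 15.6]
tcp_rot: [-3.141, -0.0, 2.053]
contact_force: [-0.3, -0.5, -0.7]
opening: 0.995
```

Call:
{"api": "servo_tool", "payload": {
  "rows": [
    [[0, 0, 0], -0.12, 8.54],
    [[0, 0, 0], -0.12, 8.54],
    [[0, 0, 0], -0.12, 8.54],
    [[0, 0, 0], -0.12, 8.54],
    [[0, 0, 0], -0.12, 8.54]
  ]
}}

```text
clock: 26.0
eef_pos: [475.6, -212.8, 15.5]
tcp_rot: [-3.141, -0.0, 1.453]
contact_force: [0.7, 0.4, -0.4]
opening: 1.004
```

Call:
{"api": "servo_tool", "payload": {
  "rows": [
    [[0, 0, 0], 0, 4.0],
    [[0, 0, 0], 0, 4.0],
    [[0, 0, 0], 0, 4.0],
    [[0, 0, 0], 0, 4.0],
    [[0, 0, 0], 0, 4.0]
  ]
}}

```text
clock: 26.42
eef_pos: [475.7, -212.9, 16.3]
tcp_rot: [-3.141, -0.0, 1.461]
contact_force: [-3.0, 0.9, 10.8]
opening: 0.501
```

Call:
{"api": "servo_tool", "payload": {
  "rows": [
    [[0, 0, 1.0], 0, 4.0],
    [[0, 0, 3.0], 0, 4.0],
    [[0, 0, 3.0], 0, 4.0],
    [[0, 0, 3.0], 0, 4.0],
    [[0, 0, 3.0], 0, 4.0]
  ]
}}

```text
clock: 26.83
eef_pos: [475.3, -212.7, 147.4]
tcp_rot: [-3.141, -0.0, 1.46]
contact_force: [0.6, -0.9, -0.3]
opening: 0.499
```

Call:
{"api": "servo_tool", "payload": {
  "rows": [
    [[0.45, 3.48, 0], 0, 4.0],
    [[0.45, 3.48, 0], 0, 4.0],
    [[0.45, 3.48, 0], 0, 4.0],
    [[0.45, 3.48, 0], 0, 4.0],
    [[0.45, 3.48, 0], 0, 4.0]
  ]
}}

```text
clock: 27.25
eef_pos: [498.1, -37.4, 146.4]
tcp_rot: [3.141, -0.0, 1.46]
contact_force: [0.9, 0.3, -1.1]
opening: 0.496
```

Call:
{"api": "servo_tool", "payload": {
  "rows": [
    [[0.44, 3.48, 0], 0, 4.0],
    [[0.44, 3.48, 0], 0, 4.0],
    [[0.44, 3.48, 0], 0, 4.0],
    [[0.44, 3.48, 0], 0, 4.0],
    [[0.44, 3.48, 0], 0, 4.0]
  ]
}}

```text
clock: 27.67
eef_pos: [520.0, 136.9, 146.3]
tcp_rot: [3.141, -0.0, 1.461]
contact_force: [1.1, -0.7, -0.6]
opening: 0.494
```

Call:
{"api": "servo_tool", "payload": {
  "rows": [
    [[0.44, 3.48, 0], 0, 4.0],
    [[0.44, 3.46, 0], 0, 4.0],
    [[0, 0, 0], 0, 4.0],
    [[0, 0, 0], 0, 4.0],
    [[0, 0, 0], 0, 4.0]
  ]
}}

```text
clock: 28.08
eef_pos: [528.5, 204.3, 145.8]
tcp_rot: [-3.141, 0.001, 1.461]
contact_force: [-0.2, -0.7, 0.2]
opening: 0.493
```

```bash
python3 - <<'E'
from h import *
s=grab('side');e=r.sense()['eef_pos'];print(e,r.sense()['contact_force'])
cv2.imwrite('pics/d11.png',cv2.resize(s['frame'][105:195,190:290,::-1],(700,630),interpolation=2))
u,v=proj(s,e-[0,0,11.3]);print((u-190)*7,(v-105)*7)
E
```

```text
[528.53689849 203.7289718  145.73748379] [0.02943129 0.19691948 0.09659154]
304.06165691524495 201.95657845843706
```

View pics/d11.png

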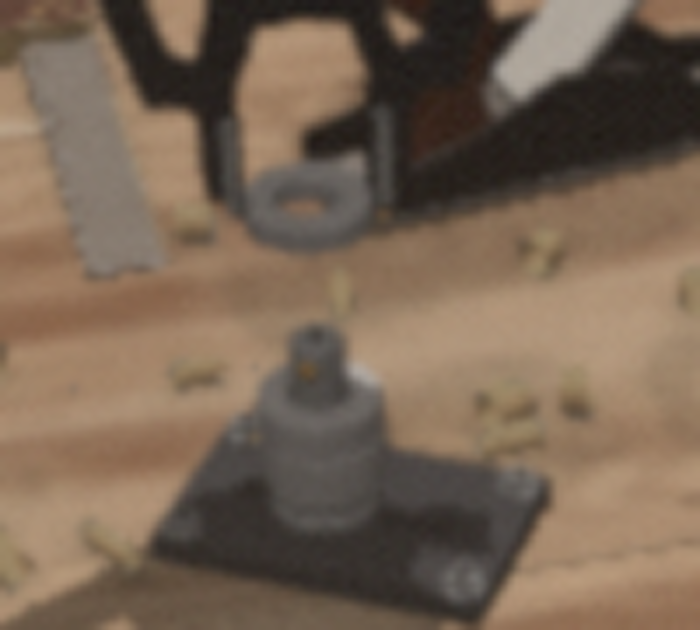

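The thin collar is held level at (308,205) over the arbor, and the finished stack below is flush. Lowering.

Call:
{"api": "servo_tool", "payload": {
  "rows": [
    [[0.05, 0.03, -1.5], 0, 4.0],
    [[0, 0, -1.5], 0, 4.0],
    [[0, 0, -1.3], 0, 4.0],
    [[0, 0, 0], 0, 4.0],
    [[0, 0, 0], 0, 4.0]
  ]
}}

```text
clock: 28.55
eef_pos: [529.0, 203.5, 102.5]
tcp_rot: [-3.14, 0.001, 1.458]
contact_force: [-0.4, -0.1, -0.2]
opening: 0.496
```

Call:
{"api": "servo_tool", "payload": {
  "rows": [
    [[0, 0, -0.2], 0, 4.0],
    [[0, 0, -0.2], 0, 4.0],
    [[0, 0, 0], 0, 4.0]
  ]
}}

```text
clock: 28.8
eef_pos: [529.8, 204.6, 99.1]
tcp_rot: [3.141, -0.0, 1.458]
contact_force: [-0.4, -0.4, -0.6]
opening: 0.496
```

Call:
{"api": "servo_tool", "payload": {
  "rows": [
    [[0, 0, -0.15], 0, 4.0],
    [[0, 0, -0.15], 0, 4.0],
    [[0, 0, 0], 0, 4.0]
  ]
}}

```text
clock: 29.05
eef_pos: [529.4, 204.8, 95.6]
tcp_rot: [-3.142, 0.0, 1.459]
contact_force: [-0.8, 0.1, -1.1]
opening: 0.499
```

Call:
{"api": "servo_tool", "payload": {
  "rows": [
    [[0, 0, -0.15], 0, 4.0],
    [[0, 0, -0.1], 0, 4.0],
    [[0, 0, 0], 0, 4.0]
  ]
}}

```text
clock: 29.3
eef_pos: [529.3, 204.8, 92.9]
tcp_rot: [-3.141, 0.0, 1.459]
contact_force: [0.3, 0.2, 0.6]
opening: 0.498
```

Call:
{"api": "servo_tool", "payload": {
  "rows": [
    [[-0.02, -0.02, -0.1], 0, 4.0],
    [[0, 0, -0.1], 0, 4.0],
    [[0, 0, 0], 0, 4.0]
  ]
}}

```text
clock: 29.55
eef_pos: [529.4, 204.7, 91.1]
tcp_rot: [3.141, -0.0, 1.459]
contact_force: [0.7, 0.4, -0.1]
opening: 0.493
```

Call:
{"api": "servo_tool", "payload": {
  "rows": [
    [[0, 0, -0.1], 0, 4.0],
    [[0, 0, -0.1], 0, 4.0],
    [[0, 0, 0], 0, 4.0]
  ]
}}

```text
clock: 29.8
eef_pos: [529.5, 204.7, 89.3]
tcp_rot: [3.141, -0.0, 1.459]
contact_force: [-0.7, -0.2, 0.6]
opening: 0.492
```

Call:
{"api": "servo_tool", "payload": {
  "rows": [
    [[0, 0, -0.1], 0, 4.0],
    [[0, 0, -0.1], 0, 4.0],
    [[0, 0, 0], 0, 4.0]
  ]
}}

```text
clock: 30.05
eef_pos: [529.4, 204.6, 87.1]
tcp_rot: [3.141, -0.0, 1.459]
contact_force: [0.8, -0.4, -0.3]
opening: 0.495
```

Call:
{"api": "servo_tool", "payload": {
  "rows": [
    [[0, 0, -0.1], 0, 4.0],
    [[0, 0, -0.1], 0, 4.0],
    [[0, 0, 0], 0, 4.0]
  ]
}}

```text
clock: 30.3
eef_pos: [529.4, 204.6, 85.1]
tcp_rot: [3.141, -0.0, 1.459]
contact_force: [1.7, 0.1, 1.0]
opening: 0.499
```

```bash
python3 - <<'E'
from h import *
s=grab('side');e=r.sense()['eef_pos'];print(e,r.sense()['contact_force'])
cv2.imwrite('pics/d12.png',cv2.resize(s['frame'][105:195,190:290,::-1],(700,630),interpolation=2))
E
```

```text
[529.34589571 204.60811785  85.04960734] [1.38034871 0.15948555 0.26794407]
```

View pics/d12.png

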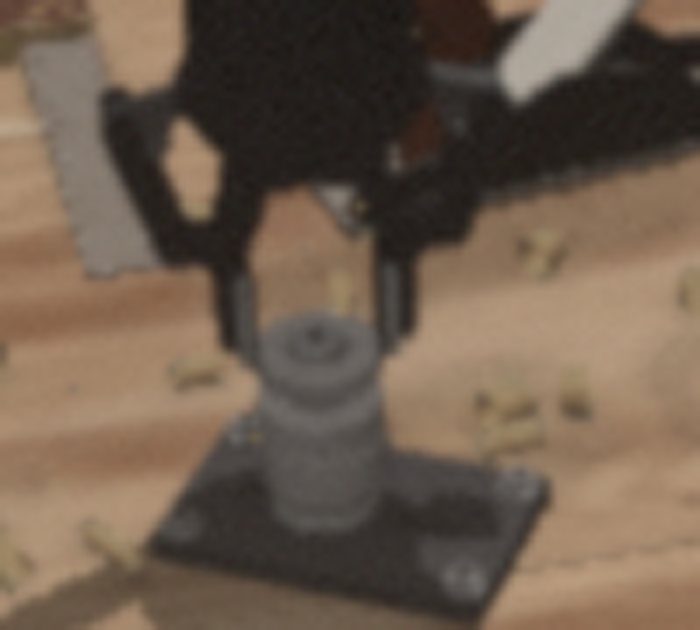

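Call:
{"api": "servo_tool", "payload": {
  "rows": [
    [[0, 0, -0.15], 0, 4.0],
    [[0, 0, -0.15], 0, 4.0],
    [[0, 0, 0], 0, 4.0]
  ]
}}

```text
clock: 30.6
eef_pos: [529.3, 204.6, 81.9]
tcp_rot: [3.142, 0.0, 1.459]
contact_force: [2.5, 0.3, -1.8]
opening: 0.501
```

Call:
{"api": "servo_tool", "payload": {
  "rows": [
    [[0, 0, -0.15], 0, 4.0],
    [[0, 0, -0.15], 0, 4.0],
    [[0, 0, 0], 0, 4.0]
  ]
}}

```text
clock: 30.85
eef_pos: [529.0, 204.5, 78.6]
tcp_rot: [-3.141, 0.0, 1.459]
contact_force: [1.5, 1.2, -1.6]
opening: 0.497
```

Call:
{"api": "servo_tool", "payload": {
  "rows": [
    [[0, 0, -0.1], 0, 4.0],
    [[0, 0, -0.1], 0, 4.0],
    [[0, 0, 0], 0, 4.0]
  ]
}}

```text
clock: 31.1
eef_pos: [528.8, 204.4, 76.7]
tcp_rot: [-3.141, 0.001, 1.459]
contact_force: [0.0, -0.6, -0.9]
opening: 0.496
```

Call:
{"api": "servo_tool", "payload": {
  "rows": [
    [[0, 0, -0.1], 0, 4.0],
    [[0, 0, 0], 0, 4.0],
    [[0, 0, 0], 0, 4.0]
  ]
}}

```text
clock: 31.35
eef_pos: [529.1, 204.6, 76.1]
tcp_rot: [-3.141, 0.0, 1.459]
contact_force: [-0.5, 0.5, -0.7]
opening: 0.499
```

Call:
{"api": "servo_tool", "payload": {
  "rows": [
    [[0, 0, -0.1], 0, 4.0],
    [[0, 0, 0], 0, 4.0],
    [[0, 0, 0], 0, 4.0]
  ]
}}

```text
clock: 31.6
eef_pos: [529.3, 204.6, 75.4]
tcp_rot: [3.141, -0.0, 1.459]
contact_force: [-1.3, 0.2, 3.1]
opening: 0.498
```

Call:
{"api": "servo_tool", "payload": {
  "rows": [
    [[0, 0, -0.07], 0, 4.0],
    [[0, 0, 0], 0, 4.0],
    [[0, 0, 0], 0, 4.0]
  ]
}}

```text
clock: 31.85
eef_pos: [529.4, 204.7, 75.3]
tcp_rot: [3.141, -0.0, 1.459]
contact_force: [-3.7, -0.9, 11.1]
opening: 0.498
```

Contact at the expected 75.3 mm with the force rising, so it is home. Releasing.

Call:
{"api": "servo_tool", "payload": {
  "rows": [
    [[-0.01, -0.01, 0.12], 0, 4.0],
    [[0, 0, 0], 0, 8.54],
    [[0, 0, 0], 0, 8.54],
    [[0, 0, 0], 0, 8.54],
    [[0, 0, 0], 0, 8.54]
  ]
}}

```text
clock: 32.27
eef_pos: [529.1, 204.5, 75.5]
tcp_rot: [-3.141, 0.0, 1.459]
contact_force: [-0.5, -0.8, -0.2]
opening: 0.998
```

Call:
{"api": "servo_tool", "payload": {
  "rows": [
    [[0, 0, 3.0], 0, 8.54],
    [[0, 0, 4.0], 0, 8.54],
    [[0, 0, 3.0], 0, 8.54],
    [[0, -2.0, 1.0], 0, 8.54],
    [[0, -4.0, 0], 0, 8.54]
  ]
}}

```text
clock: 32.68
eef_pos: [531.7, 147.2, 189.3]
tcp_rot: [3.135, -0.004, 1.462]
contact_force: [0.7, -0.1, -0.0]
opening: 1.002
```

Call:
{"api": "servo_tool", "payload": {
  "rows": [
    [[0, -4.0, 0], 0, 8.54],
    [[0, -4.0, 0], 0, 8.54],
    [[0, -4.0, 0], 0, 8.54],
    [[0, 0, 0], 0, 8.54],
    [[0, 0, 0], 0, 8.54]
  ]
}}

```text
clock: 33.1
eef_pos: [529.1, 22.6, 185.6]
tcp_rot: [-3.141, 0.0, 1.455]
contact_force: [1.0, -0.3, 0.0]
opening: 1.001
```

```bash
python3 - <<'E'
from h import *
s=grab('side');t=grab('top');e=r.sense();print(e['eef_pos'],e['contact_force'],e['clock'])
cv2.imwrite('pics/d13.png',np.hstack([cv2.resize(s['frame'][115:195,195:275,::-1],(400,400),interpolation=2),cv2.resize(t['frame'][180:260,150:230,::-1],(400,400),interpolation=2)]))
T=np.array(t['camera_from_world']);d=t['depth']
ys,xs=np.mgrid[195:250,165:215];z=d[ys,xs];P=np.stack([(xs-t['cx'])/t['f']*z,(ys-t['cy'])/t['f']*z,z]).reshape(3,-1);W=T[:3,:3].T@(P-T[:3,3:])
rr=np.hypot(W[0]-528.5,W[1]-204);k=(rr>14)&(rr<20)&(W[2]>20);print('ring top z',np.percentile(W[2][k],[25,50,75]),k.sum())
E
```

```text
[529.16946594  24.79678687 185.59227097] [-0.81743638  0.07036793  0.41064784] 33.2
ring top z [67.10194478 68.17318794 69.4266932 ] 137
```

View pics/d13.png

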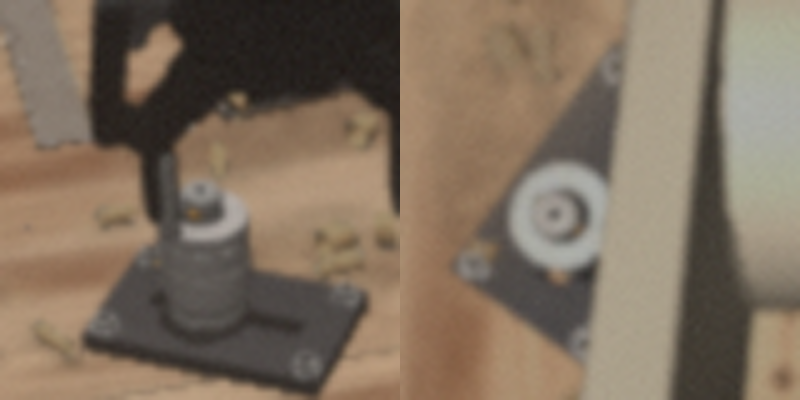

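The three-collar stack is flush and level, and the balls stand above the top collar. The top face reads 68.2 mm (69 expected). The gripper is clear: in the side view its finger only passes in front of the stack. Handing in.

```bash
python3 -c "
from rig import r
print(r.sign_off())"
```

```text
the job is handed in; nothing more can be done
None
```

All three collars are loaded on the arbor, thick, then middle, then thin, and I handed the job in at about 33 s (limit 72 s). No verdict is reported.

**How it went:** I centred each collar by gripping it twice at about 83° to each other. I then lowered it onto the arbor in 1–2 mm steps and pressed it down until it touched bottom. Contact came at the expected gripper height every time, and the highest reaction forces I read were 19, 14 and 11 N.

**Last checks:** Both views show a flush, level stack with the balls above it and the gripper clear. Depth puts the top face at about 68.2 mm against 69 mm nominal, which is within camera error.

**What disagreed or was not checked:**
- The 5–10 N resistance at the balls never showed clearly in the force readings, which come only at the end of each call. That the collars passed the balls rests on the pictures and the contact heights.
- My first camera estimate of the arbor's position was about 1–2 mm off in y; I corrected it by feel.
- I did not re-measure the offcuts at the end. The gripper was only lowered at the collars and the arbor, clear of both of them.

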